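# Press the hallway leaving-home switches in order

## Task

Set the house for going out with the push switches on the hallway shelf: with the fingertips, lightly press down the large round cap, then the square cap, and last the long narrow one, each well in so that it stays down. Leave the small round cap up, and do not pick up, tip or shove the switches or disturb the loose things around them.

Things in the scene. Friction and masses are not known exactly. Their poses are not given: they have to be found in the camera images.
- biground_switch: Loose black push-switch housing, 100 x 76 mm (x, y) and 26 mm tall, about 0.35 kg, on rubber feet, carrying a flat round cap 64 mm across, white like all four, at the middle of its top. Origin: centre of its underside; z up, x along the 100 mm side.
- biground_top (a point): Centre of the top face of the large round cap; 54 mm above the shelf while the cap is up. It moves with the cap.
- biground_cap (a joint): How far the large round cap is pressed down, m: 0 up (all start up), 0.024 at its hard stop, when its top still stands 4 mm above the housing (do not ram it there). It starts to move straight down at about 2.5 N and stiffens by 2.5 N per 10 mm (5 N at 10 mm, 7.5 N at 20 mm). Let go, it stays where it is, or, if pressed deeper than 10 mm, comes back to about 10 mm and stays in there. Counts as down past 6 mm.
- square_switch: Loose black push-switch housing, 100 x 76 mm (x, y) and 26 mm tall, about 0.35 kg, on rubber feet, carrying a square cap 52 x 52 mm, white like all four, at the middle of its top. Origin: centre of its underside; z up, x along the 100 mm side.
- square_top (a point): Centre of the top face of the square cap; 54 mm above the shelf while the cap is up. It moves with the cap.
- square_cap (a joint): How far the square cap is pressed down, m: 0 up (all start up), 0.024 at its hard stop, when its top still stands 4 mm above the housing (do not ram it there). It starts to move straight down at about 2.5 N and stiffens by 2.5 N per 10 mm (5 N at 10 mm, 7.5 N at 20 mm). Let go, it stays where it is, or, if pressed deeper than 10 mm, comes back to about 10 mm and stays in there. Counts as down past 6 mm.
- bar_switch: Loose black push-switch housing, 100 x 76 mm (x, y) and 26 mm tall, about 0.35 kg, on rubber feet, carrying a long narrow bar-shaped cap 88 x 22 mm (long along the body's x), white like all four, at the middle of its top. Origin: centre of its underside; z up, x along the 100 mm side.
- bar_top (a point): Centre of the top face of the long narrow cap; 54 mm above the shelf while the cap is up. It moves with the cap.
- bar_cap (a joint): How far the long narrow cap is pressed down, m: 0 up (all start up), 0.024 at its hard stop, when its top still stands 4 mm above the housing (do not ram it there). It starts to move straight down at about 2.5 N and stiffens by 2.5 N per 10 mm (5 N at 10 mm, 7.5 N at 20 mm). Let go, it stays where it is, or, if pressed deeper than 10 mm, comes back to about 10 mm and stays in there. Counts as down past 6 mm.
- smallround_switch: Loose black push-switch housing, 100 x 76 mm (x, y) and 26 mm tall, about 0.35 kg, on rubber feet, carrying a small round cap 26 mm across, white like all four, at the middle of its top. Origin: centre of its underside; z up, x along the 100 mm side.
- smallround_top (a point): Centre of the top face of the small round cap; 54 mm above the shelf while the cap is up. It moves with the cap.
- smallround_cap (a joint): How far the small round cap is pressed down, m: 0 up (all start up), 0.024 at its hard stop, when its top still stands 4 mm above the housing (do not ram it there). It starts to move straight down at about 2.5 N and stiffens by 2.5 N per 10 mm (5 N at 10 mm, 7.5 N at 20 mm). Let go, it stays where it is, or, if pressed deeper than 10 mm, comes back to about 10 mm and stays in there. Counts as down past 6 mm (this one is to stay up).
- teal_kettlebell: Bystander: teal vinyl kettlebell, 136 mm across, about 200 mm tall, 4 kg. Origin: centre of its foot.
- iron_kettlebell: Bystander: black iron kettlebell, 128 mm across, about 195 mm tall, 6 kg. Origin: centre of its foot.
- grip_trainer: Bystander: orange hand-grip trainer lying flat, about 121 x 84 x 24 mm, two handles joined by a steel bow. Origin: on the shelf at its middle.
- key_fob: Bystander: black key fob with a key, 75 x 28 x 10 mm. Origin: on the shelf at its middle.
- coin_bowl: Bystander: empty white ceramic bowl, 90 mm across, 35 mm tall. Origin: centre of its foot.
- tape_roll: Bystander: brown roll of tape, 72 mm across, 25 mm tall. Origin: centre of its underside.
- drink_bottle: Bystander: aluminium drink bottle, 68 mm across, 170 mm tall. Origin: centre of its foot. (Fixed equipment stands beyond it along the back, past x = 0.74, up to 230 mm tall, and at the sides, past y = 0.48 or -0.55, up to 120 mm tall.)

How it is judged:
By the outcome, as a careful person would: the job done as asked, in the order asked, and still so for the second after the job is handed in, with the robot touching nothing.
It also fails if it takes over 48 s, if anything falls off the work surface, if the arm or the gripper's body presses on something with over 40 N, if the wrist force passes 120 N, or if a joint passes its speed limit or range.

## Robot

A 6-joint arm with a two-finger parallel gripper is mounted at the origin on the work surface. World frame = base frame: x ahead of the robot, y to its left, z up, the work surface at z = 0. Lengths are in m, angles in rad, forces in N, time in s.
With the tool pointing down it reaches from about 0.35 to 0.925 m from the base axis. Payload 6.4 kg.
Tool frame: the origin (TCP) lies on the centre line of the jaws, within the pads' length; the fingertips stand ahead of it and the grasp point (between the pads) lies 11 mm behind it (robot.tip_extent is the z of the fingertips in the tool frame, in m); z points along the fingers, y is the line along which they close (so a half turn about z gives the same grasp; the last joint's range is limited). The gripper opens to 94 mm and grips with 3 to 60 N. Pads are 16 mm wide; open, the fingers measure 119 mm over their backs; the gripper's body (75 mm by 177 mm) begins 78 mm behind the grasp point.
Start: joints at [1.11, 0.245, 1.558, -0, 1.339, -0.174], TCP at [0.184, 0.623, 0.176] pointing down, gripper open.
Joint ranges: [-3.13, 3.13], [-1.02, 2.26], [0.13, 2.54], [-0.95, 4.09], [0.21, 2.88], [-2.74, 2.74]. Speed limits (rad/s): [2.57, 2.57, 3.14, 3.14, 3.14, 3.14].

## Interface

Orientations are given as a rotation vector (axis times angle).
In Python, from cell import robot gives the robot as it stands.
- The arm moves only by the shell command python3 -m inch 'ROWS' [OPENING]. ROWS is JSON, a list of rows, each a list of 2 entries, a list of its own where there are three numbers: the shift along the tool's x, y, z in m, then the turn about the tool's z in degrees. In form: [[[dx, dy, dz], yaw], ...]. A call has exactly 5 rows; each row is the pose to reach, as a shift and turn from the pose commanded when the call began, along the tool's axes at that moment; what a row does not reach only later rows make up. A row lasts 1/10 s, in which the tool goes at most 50 mm and 8.59 degrees, less where a joint would pass 70% of its speed; a pose out of reach is approached as far as the arm can. A call with a gripper value outside its range is refused whole. OPENING is the closure in counts, from 0 (fully open) to 255 (shut), set as the call begins (- or left out, the last holds). The fingers move at their own pace and stop on an object; the grip force is fixed at half the most. Time passes only in rows, so rows that repeat a pose let the fingers close, or fill a call up. It gives the time, the measured TCP pose, the force, the opening and the grip force at its end, in the units of the state.
- robot.sense(): the state, without advancing time (a new reading comes with each control period).
- robot.snapshot(name): name is "side" or "top" or "wrist"; returns a dict with "image" (400x640x3 uint8, red, green, blue), "K" (3x3 intrinsics, pixels), "dist_coeffs" ([k1, k2, p1, p2, k3] as OpenCV has them; the pictures are not rectified), "pose" (4x4, takes a point from camera to world coordinates). Camera axes: x right, y down, z forward; pixel columns grow to the right and rows downward; lengths in m; the calibration is good to about 2 mm. A picture is of the moment at which its call begins. There is no depth.
- robot.job_done(): hands the job in; it is judged then, once.
The state is a dict: "clock": time; "q": joint angles; "joint_velocities": joint speeds; "joint_torque": joint torques, N m; "tool_pos": TCP position; "eef_rot": TCP orientation; "wrist_force": force on the tool from outside, world axes, zero at the start; "moment": the same for the moment, N m; "opening": opening from 0.0 (shut) to 1.0 (fully open); "gripper_force": force on a finger pad.
Only numpy, scipy, OpenCV 4.12 (cv2) and the standard library are available. Lean on these libraries where they do the work, as an engineer would, in place of code of your own. Each camera call takes 0.05 s, during which the arm holds its last target. There are 200 camera calls.

## Working session

There is one attempt and no reset: what is moved stays moved. The work goes in short steps, Python scripts to look and compute and a shell command to move; the robot and the scene stay as the last step left them, time stands still between calls to the robot, and variables do not carry over. Pictures are saved under pics/ and viewed, at most 10 in all, crops included, and the job is handed in when it is done.

```bash
mkdir -p pics; python3 - <<'E'
from cell import robot
import cv2,pickle
print(robot.tip_extent, robot.sense())
for n in("top","side"):
    s=robot.snapshot(n); pickle.dump(s,open(n+".pkl","wb"))
    cv2.imwrite(f"pics/{n}.png",s["image"][:,:,::-1]); print(n,s["K"],s["dist_coeffs"],s["pose"])
E
```

```text
0.008 {'clock': 0.0, 'q': array([ 1.10992032e+00,  2.45813170e-01,  1.55894693e+00, -1.78486465e-06,
        1.33869338e+00, -1.74090344e-01]), 'joint_velocities': array([-1.12862175e-03,  4.17859740e-04,  6.15593912e-05,  1.49678869e-03,
        2.65424552e-03,  4.46945957e-04]), 'joint_torque': array([ 1.48912237e-03, -4.15821218e+01, -3.14606202e+01,  6.85819192e-02,
        3.31242057e-02, -1.49618500e-04]), 'tool_pos': array([0.18357128, 0.62288516, 0.17468205]), 'eef_rot': array([-4.48856097e-01, -3.10877559e+00,  2.77724962e-03]), 'wrist_force': array([-0.22187276,  0.36896699, -0.53463776]), 'moment': array([-0.00102091, -0.00687309,  0.00274585]), 'gripper_force': 0.0, 'opening': 1.000247631607483}
top [[452.20356308   0.         318.88491477]
 [  0.         452.20356308 199.66070586]
 [  0.           0.           1.        ]] [0.04455665 0.         0.         0.         0.        ] [[ 0.02584994 -0.99805226  0.05677553  0.48110121]
 [-0.99965585 -0.02606184 -0.00299501  0.02288995]
 [ 0.00446885 -0.05667857 -0.99838248  1.39725454]
 [ 0.          0.          0.          1.        ]]
side [[519.89941739   0.         322.26897397]
 [  0.         519.89941739 205.77708962]
 [  0.           0.           1.        ]] [-0.16782171  0.          0.          0.          0.        ] [[ 0.88837923 -0.35200579  0.29474441  0.0680293 ]
 [-0.45907596 -0.67321974  0.57967616 -0.93096986]
 [-0.00562161 -0.65028233 -0.75967183  1.32852058]
 [ 0.          0.          0.          1.        ]]
```

View pics/top.png

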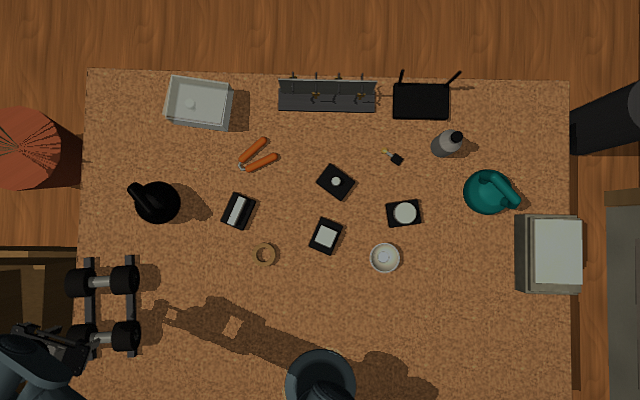

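View pics/side.png

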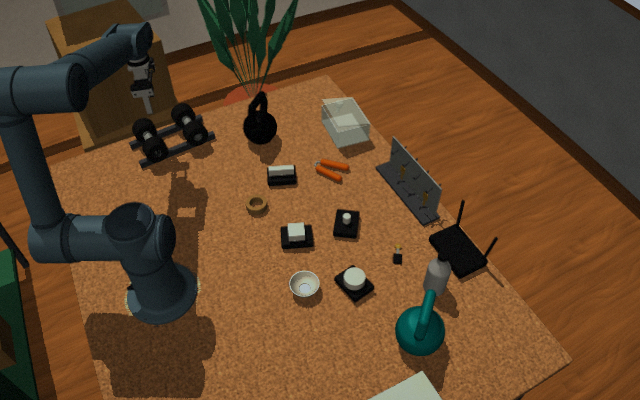

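The top view shows the bar cap at about (238,210), the square at (326,236), the small round at (336,182) and the large round at (404,213). Kettlebells are at (157,202) and (490,192), the bottle at (447,144) and the bowl at (385,257). The side view agrees.

```bash
cat >h.py <<'E'
import cv2,numpy as np
def ray(s,px,z):
    u=cv2.undistortPoints(np.array([[px]],float),s["K"],np.array(s["dist_coeffs"]))[0,0]
    d=s["pose"][:3,:3]@[u[0],u[1],1]; o=s["pose"][:3,3]
    return o+d*(z-o[2])/d[2]
def caps(s,z=.054,roi=None,amin=30,thr=170):
    im=s["image"]; m=((im.min(2)>thr)&(im.max(2).astype(int)-im.min(2)<40)).astype(np.uint8)
    if roi: k=np.zeros_like(m);k[roi[1]:roi[3],roi[0]:roi[2]]=1;m*=k
    for c in cv2.findContours(m,cv2.RETR_EXTERNAL,cv2.CHAIN_APPROX_NONE)[0]:
        if cv2.contourArea(c)<amin: continue
        P=np.array([ray(s,p[0],z)[:2] for p in c]); r=cv2.minAreaRect((P*1000).astype(np.float32))
        M=cv2.moments(c); px=(M['m10']/M['m00'],M['m01']/M['m00'])
        print("px",np.round(px),"xy",np.round(ray(s,px,z)[:2],4),"rect c/size mm/ang",np.round(r[0],1),np.round(r[1],1),round(r[2]))
E
python3 - <<'E'
import pickle
from h import *
s=pickle.load(open("top.pkl","rb")); caps(s,roi=(200,160,430,290))
print("side"); caps(pickle.load(open("side.pkl","rb")),roi=(260,150,380,310))
for n,p in dict(bottle=(455,138),teal=(490,192),iron=(157,202),bowl=(385,257)).items(): print(n,ray(s,p,.1))
E
```

```text
side
px [305. 288.] xy [ 0.3777 -0.2106] rect c/size mm/ang [ 379.  -209.2] [30.  31.5] 63
bottle [ 0.74328798 -0.36905311  0.1       ]
teal [ 0.58962087 -0.4701601   0.1       ]
iron [0.53614136 0.4803484  0.1       ]
bowl [ 0.39616634 -0.17359828  0.1       ]
```

```bash
python3 - <<'E'
import pickle
from h import *
s=pickle.load(open("top.pkl","rb"))
print([s["image"][y,x] for x,y in((404,213),(326,236),(336,182),(238,210))])
for n,roi in (("top",(200,160,430,290)),("side",(260,150,380,310))):
  print(n);caps(pickle.load(open(n+".pkl","rb")),roi=roi,thr=125,amin=15)
E
```

```text
[array([146, 152, 139], dtype=uint8), array([146, 151, 140], dtype=uint8), array([146, 152, 140], dtype=uint8), array([149, 155, 146], dtype=uint8)]
top
px [386. 255.] xy [ 0.3995 -0.1831] rect c/size mm/ang [ 399.6 -182.7] [51.9 47.5] 58
px [325. 236.] xy [ 0.4504 -0.0029] rect c/size mm/ang [450.4  -3.2] [48.9 49.2] 67
px [405. 213.] xy [ 0.5259 -0.2376] rect c/size mm/ang [ 526.1 -237.6] [56.6 53.3] 1
px [236. 210.] xy [0.5196 0.2649] rect c/size mm/ang [519.5 265. ] [19.3 84.9] 68
px [335. 181.] xy [ 0.6155 -0.0287] rect c/size mm/ang [616.  -29.2] [21.  20.9] 1
side
px [308. 285.] xy [ 0.388  -0.2048] rect c/size mm/ang [ 381.2 -194.3] [84.5 81. ] 63
px [354. 276.] xy [ 0.5213 -0.2398] rect c/size mm/ang [ 521.3 -239.1] [55.1 58.6] 62
px [296. 229.] xy [ 0.4458 -0.0042] rect c/size mm/ang [446.4  -4.6] [48.1 50.2] 64
px [346. 216.] xy [ 0.611  -0.0301] rect c/size mm/ang [610.7 -29.5] [20.7 19.1] 61
px [280. 167.] xy [0.5147 0.2644] rect c/size mm/ang [516.5 263.4] [20.5 83.1] 68
```

```bash
python3 -m inch '[[[-0.02,-0.025,-0.01],0],[[-0.047,-0.06,-0.02],0],[[-0.075,-0.095,-0.03],0],[[-0.1,-0.13,-0.03],0],[[-0.13,-0.165,-0.03],0]]' 255
cat > go.py <<'E'
import sys,numpy as np
from cell import robot
from scipy.spatial.transform import Rotation as R
s=robot.sense(); r=R.from_rotvec(s["eef_rot"])
t=np.array([float(a) for a in sys.argv[1:4]])
print(s["clock"],"pos",s["tool_pos"].round(4),"F",s["wrist_force"].round(2),"op",round(s["opening"],3),"toolz",r.as_matrix()[:,2].round(3),"need",r.inv().apply(t-s["tool_pos"]).round(4))
E
python3 go.py 0.524 -0.238 0.17
```

```text
clock: 0.6
tool_pos: [0.2619, 0.4269, 0.2057]
eef_rot: [0.447, 3.109, 0.0]
wrist_force: [1.7, -0.2, 0.4]
opening: 0.615
gripper_force: 0.0
0.6 pos [0.2619 0.4269 0.2057] F [ 1.73 -0.25  0.38] op 0.615 toolz [ 0.  0. -1.] need [-0.4389 -0.564   0.0357]
```

```bash
python3 -m inch '[[[-0.03,-0.037,0],0],[[-0.06,-0.075,0],0],[[-0.09,-0.113,0],0],[[-0.12,-0.151,0],0],[[-0.145,-0.187,0],0]]' && python3 -m inch '[[[-0.03,-0.037,0],0],[[-0.06,-0.075,0],0],[[-0.09,-0.113,0],0],[[-0.12,-0.151,0],0],[[-0.145,-0.187,0],0]]' && python3 -m inch '[[[-0.03,-0.037,0],0],[[-0.06,-0.075,0],0],[[-0.09,-0.113,0],0],[[-0.11,-0.14,0],0],[[-0.11,-0.14,0],0]]'
python3 go.py 0.524 -0.238 0.17
python3 - <<'E'
from cell import robot
import cv2,pickle
s=robot.snapshot("wrist"); pickle.dump(s,open("w1.pkl","wb"))
cv2.imwrite("pics/w1.png",s["image"][:,:,::-1])
from h import *
caps(s,thr=120,amin=100)
E
```

```text
clock: 1.1
tool_pos: [0.3482, 0.2061, 0.2055]
eef_rot: [0.449, 3.109, -0.0]
wrist_force: [1.2, -0.3, -0.2]
opening: 0.185
gripper_force: 0.0
clock: 1.6
tool_pos: [0.4345, -0.0145, 0.2056]
eef_rot: [0.45, 3.109, 0.0]
wrist_force: [-0.6, 1.1, 0.2]
opening: 0.006
gripper_force: 0.0
clock: 2.1
tool_pos: [0.5004, -0.181, 0.205]
eef_rot: [-0.455, -3.107, 0.0]
wrist_force: [0.1, -0.3, -1.0]
opening: 0.004
gripper_force: 0.0
2.1 pos [ 0.5004 -0.181   0.205 ] F [ 0.09 -0.33 -0.96] op 0.004 toolz [-0.001  0.    -1.   ] need [-0.039  -0.0479  0.035 ]
px [449. 230.] xy [ 0.6118 -0.0287] rect c/size mm/ang [612.  -28.8] [24.5 24.6] 32
px [275. 210.] xy [ 0.5209 -0.2372] rect c/size mm/ang [ 521.7 -237.6] [63.  62.4] 73
px [444.  97.] xy [ 0.4457 -0.0032] rect c/size mm/ang [446.1  -3.2] [51.  51.5] 68
px [286.  92.] xy [ 0.3882 -0.1798] rect c/size mm/ang [ 389. -180.] [83.5 83.2] 73
```

View pics/w1.png

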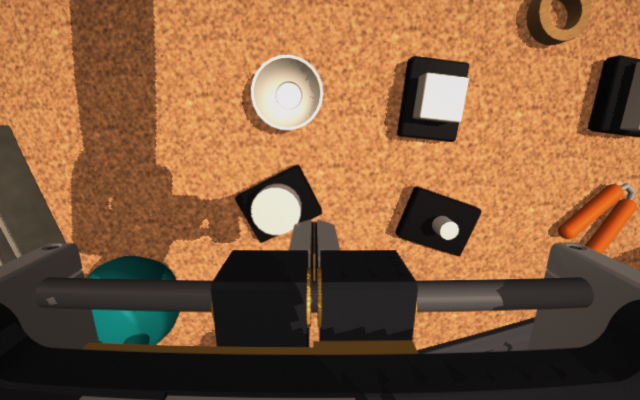

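The wrist view shows the large round cap at (275,210), the square at (444,97), the small round at (449,230), with shut fingers at (315,240). Cap sizes come out right (63, 51 and 24.5 mm), so the positions can be trusted.

```bash
python3 -m inch '[[[-0.015,-0.02,0.02],0],[[-0.03,-0.04,0.05],0],[[-0.037,-0.048,0.08],0],[[-0.037,-0.048,0.11],0],[[-0.037,-0.048,0.12],0]]' >/dev/null; python3 -m inch '[[[0,0,0],0],[[0,0,0],0],[[0,0,0],0],[[0,0,0],0],[[0,0,0],0]]'
python3 go.py 0.522 -0.2375 0.048
```

```text
clock: 3.15
tool_pos: [0.5226, -0.2345, 0.0869]
eef_rot: [0.449, 3.108, -0.001]
wrist_force: [-0.4, -0.7, 0.4]
opening: 0.006
gripper_force: 0.0
3.15 pos [ 0.5226 -0.2345  0.0869] F [-0.43 -0.72  0.44] op 0.006 toolz [ 0.002 -0.001 -1.   ] need [-0.0002 -0.003   0.0389]
```

Press slowly.

```bash
python3 -m inch '[[[0,-0.003,0.007],0],[[0,-0.003,0.014],0],[[0,-0.003,0.02],0],[[0,-0.003,0.024],0],[[0,-0.003,0.028],0]]'
python3 -m inch '[[[0,0,0.003],0],[[0,0,0.006],0],[[0,0,0.009],0],[[0,0,0.011],0],[[0,0,0.011],0]]'
python3 go.py 0.522 -0.2375 0.048
```

```text
clock: 3.65
tool_pos: [0.521, -0.237, 0.057]
eef_rot: [-0.449, -3.109, -0.001]
wrist_force: [-0.3, -0.4, 0.0]
opening: 0.002
gripper_force: 0.0
clock: 4.15
tool_pos: [0.5211, -0.237, 0.0465]
eef_rot: [-0.449, -3.109, -0.0]
wrist_force: [0.3, 0.7, 0.1]
opening: 0.003
gripper_force: 0.0
4.15 pos [ 0.5211 -0.237   0.0465] F [0.29 0.69 0.08] op 0.003 toolz [-0.  0. -1.] need [-0.001  -0.0002 -0.0015]
```

No force where there should be about 6 N, so I look before going any deeper.

```bash
python3 - <<'E'
from cell import robot
import cv2,numpy as np
from h import *
S={n:robot.snapshot(n) for n in("side","wrist","top")}
a=cv2.resize(S["side"]["image"][200:340,260:440],(720,560),interpolation=cv2.INTER_CUBIC)
cv2.imwrite("pics/p1.png",a[:,:,::-1])
cv2.imwrite("pics/p2.png",S["wrist"]["image"][:,:,::-1])
caps(S["wrist"],thr=120,amin=100)
print(robot.sense()["wrist_force"])
E
```

```text
px [604. 248.] xy [ 0.6069 -0.0246] rect c/size mm/ang [606.6 -23.9] [23.6 10.3] 51
px [312. 212.] xy [ 0.5128 -0.235 ] rect c/size mm/ang [ 516.4 -235.8] [62.3 50.4] 74
px [612.  32.] xy [ 0.4507 -0.0071] rect c/size mm/ang [452.   -8.3] [49. 44.] 78
px [325.  39.] xy [ 0.406  -0.1942] rect c/size mm/ang [ 408.5 -188.7] [80.8 48.1] 74
[ 0.32259837  0.90490346 -0.37771061]
```

View pics/p1.png

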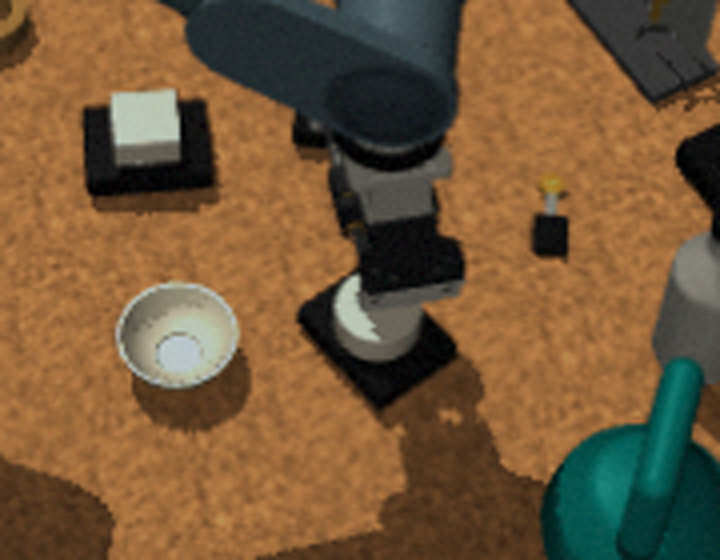

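View pics/p2.png

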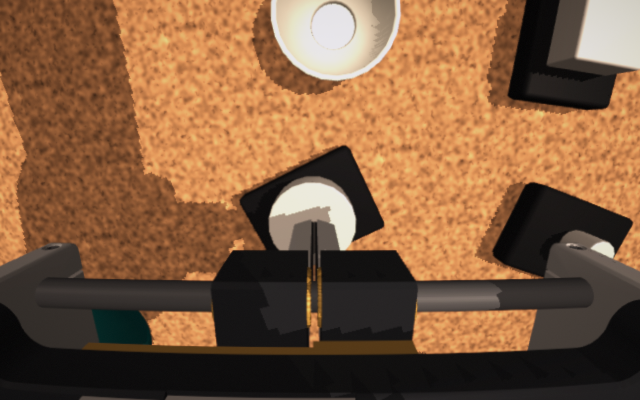

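The side view shows the large cap still standing as high as the square one, under the gripper. In the wrist view the fingertips, at about (313,222), are over the cap. I'll check the tip height by geometry.

```bash
python3 - <<'E'
from cell import robot
import cv2,numpy as np,pickle
from h import *
from scipy.spatial.transform import Rotation as R
s=robot.snapshot("wrist"); st=robot.sense(); Rm=R.from_rotvec(st["eef_rot"]).as_matrix()
print(robot.tip_extent,"cam",s["pose"][:3,3].round(4),"F",st["wrist_force"].round(2),st["tool_pos"])
T=np.linalg.inv(s["pose"])
def proj(p): 
    c=T[:3,:3]@p+T[:3,3]; return cv2.projectPoints(c[None],np.zeros(3),np.zeros(3),s["K"],np.array(s["dist_coeffs"]))[0].ravel().round(1)
for z in(-.02,-.01,0,.008): print("tool z",z,[list(proj(st["tool_pos"]+Rm@[x,0,z])) for x in(-.008,0,.008)])
# cap extents along image row just above the finger
im=s["image"]; m=(im.min(2)>70)&(im.max(2).astype(int)-im.min(2)<40)
for r in(200,210,220,230):
    c=np.where(m[r,260:370])[0]+260; a=(c.min(),r);b=(c.max()+1,r)
    print(r,a[0],b[0],[round(1000*float(np.linalg.norm(ray(s,a,z)-ray(s,b,z))),1) for z in(.030,.040,.054)])
s0=pickle.load(open("w1.pkl","rb"));T0=s0["pose"];print("w1 cam",T0[:3,3].round(4))
E
```

```text
0.008 cam [ 0.4565 -0.2169  0.2569] F [-0.23  0.4  -1.27] [ 0.52133764 -0.23722965  0.04695837]
tool z -0.02 [[np.float64(312.3), np.float64(240.0)], [np.float64(312.3), np.float64(229.0)], [np.float64(312.2), np.float64(217.8)]]
tool z -0.01 [[np.float64(312.3), np.float64(234.8)], [np.float64(312.3), np.float64(224.3)], [np.float64(312.3), np.float64(213.5)]]
tool z 0 [[np.float64(312.4), np.float64(230.1)], [np.float64(312.4), np.float64(220.0)], [np.float64(312.4), np.float64(209.7)]]
tool z 0.008 [[np.float64(312.5), np.float64(226.6)], [np.float64(312.4), np.float64(216.8)], [np.float64(312.4), np.float64(206.8)]]
200 275 350 [59.6, 57.0, 53.3]
210 271 354 [66.5, 63.6, 59.5]
220 269 357 [71.2, 68.0, 63.6]
230 269 356 [71.0, 67.8, 63.5]
w1 cam [ 0.436  -0.1605  0.4151]
```

The cap is still up: its width fits z=0.054. The shut fingertips appear to sit some 15–30 mm further back than tip_extent says. I'll go down in small steps, watching the force.

```bash
python3 -m inch '[[[0,0,0.002],0],[[0,0,0.004],0],[[0,0,0.006],0],[[0,0,0.006],0],[[0,0,0.006],0]]' | grep -E "tool_pos|wrist"; python3 -m inch '[[[0,0,0.001],0],[[0,0,0.003],0],[[0,0,0.004],0],[[0,0,0.004],0],[[0,0,0.004],0]]'| grep -E "tool_pos|wrist"
python3 - <<'E'
from cell import robot
from h import *
s=robot.snapshot("wrist");im=s["image"]; m=(im.min(2)>70)&(im.max(2).astype(int)-im.min(2)<40)
for r in(215,220,225,230):
    c=np.where(m[r,250:380])[0]+250; a=(c.min(),r);b=(c.max()+1,r)
    print(r,a[0],b[0],[round(1000*float(np.linalg.norm(ray(s,a,z)-ray(s,b,z))),1) for z in(.030,.040,.054)])
E
```

```text
tool_pos: [0.5211, -0.2371, 0.0406]
wrist_force: [0.1, 0.2, -0.4]
tool_pos: [0.5212, -0.2371, 0.0367]
wrist_force: [-0.1, -0.7, 0.5]
215 268 356 [67.7, 64.5, 60.2]
220 267 358 [70.3, 67.0, 62.5]
225 267 358 [70.6, 67.3, 62.8]
230 267 358 [70.9, 67.6, 63.0]
```

```bash
for i in 1; do python3 -m inch '[[[0,0,0.002],0],[[0,0,0.004],0],[[0,0,0.004],0],[[0,0,0.004],0],[[0,0,0.004],0]]' | grep -E "tool_pos|wrist"; done
python3 - <<'E'
from cell import robot
from h import *
s=robot.snapshot("side");w=robot.snapshot("wrist")["image"]
a=cv2.resize(s["image"][240:310,310:400],(720,560),interpolation=cv2.INTER_CUBIC)
b=cv2.resize(w[150:300,200:430],(720,470))
cv2.imwrite("pics/p3.png",cv2.resize(np.vstack([a,b]),(420,600))[:,:,::-1])
E
```

```text
tool_pos: [0.5212, -0.2372, 0.0328]
wrist_force: [-0.6, -1.2, -0.4]
```

View pics/p3.png

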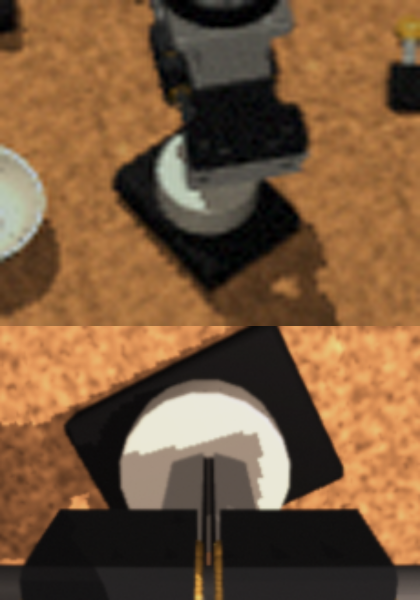

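Both crops show the cap still up, with the fingertips above it (tip edge at wrist row ≈222, which puts it about 30 mm behind the stated extent). Contact should come near TCP z≈0.025, so I continue carefully.

```bash
cat > fz.py <<'E'
from cell import robot
s=robot.sense();print(s["clock"],s["tool_pos"].round(4),s["wrist_force"].round(2),s["moment"].round(3))
E
for i in 1; do python3 -m inch '[[[0,0,0.002],0],[[0,0,0.004],0],[[0,0,0.004],0],[[0,0,0.004],0],[[0,0,0.004],0]]' >/dev/null; python3 fz.py; done; python3 -m inch '[[[0,0,0.001],0],[[0,0,0.002],0],[[0,0,0.003],0],[[0,0,0.003],0],[[0,0,0.003],0]]' >/dev/null; python3 fz.py
```

```text
6.5 [ 0.5212 -0.2372  0.0288] [0.78 0.45 0.17] [0.032 0.001 0.033]
7.0 [ 0.5212 -0.2371  0.0257] [-0.11  0.03  0.12] [0.019 0.025 0.003]
```

```bash
python3 -m inch '[[[0,0,0.001],0],[[0,0,0.002],0],[[0,0,0.003],0],[[0,0,0.003],0],[[0,0,0.003],0]]' >/dev/null; python3 fz.py
python3 - <<'E'
from cell import robot
from h import *
s=robot.snapshot("wrist");im=s["image"]; m=(im.min(2)>70)&(im.max(2).astype(int)-im.min(2)<40)
for r in(215,220,225,230):
    c=np.where(m[r,250:390])[0]+250; a=(c.min(),r);b=(c.max()+1,r)
    print(r,a[0],b[0],[round(1000*float(np.linalg.norm(ray(s,a,z)-ray(s,b,z))),1) for z in(.030,.040,.05,.054)])
E
```

```text
7.5 [ 0.5213 -0.2372  0.0229] [0.16 0.34 2.31] [ 0.053  0.092 -0.004]
215 267 357 [64.8, 61.6, 58.4, 57.1]
220 266 359 [67.2, 63.9, 60.6, 59.3]
225 265 360 [69.0, 65.6, 62.2, 60.8]
230 264 361 [70.8, 67.3, 63.8, 62.4]
```

Contact: 2.3 N at TCP z=0.023, matching the visual tip offset. Now press about 14 mm.

```bash
python3 -m inch '[[[0,0,0.002],0],[[0,0,0.004],0],[[0,0,0.006],0],[[0,0,0.007],0],[[0,0,0.007],0]]' >/dev/null; python3 fz.py;  python3 -m inch '[[[0,0,0.002],0],[[0,0,0.004],0],[[0,0,0.006],0],[[0,0,0.006],0],[[0,0,0.006],0]]' >/dev/null; python3 fz.py
```

```text
8.05 [ 0.5213 -0.2372  0.0157] [-0.52  0.4   2.18] [0.035 0.048 0.008]
8.55 [ 0.5213 -0.2372  0.0097] [-0.63  0.97  3.7 ] [ 0.009  0.026 -0.011]
```

```bash
cat > chk.py <<'E'
from cell import robot
from h import *
import sys
f=[]
for i in range(3): s=robot.snapshot("wrist"); f.append(robot.sense()["wrist_force"][2])
print("Fz",np.round(f,2)); im=s["image"]; m=(im.min(2)>70)&(im.max(2).astype(int)-im.min(2)<40)
for r in(210,220,225,230):
    c=np.where(m[r,250:390])[0]+250; a=(c.min(),r);b=(c.max()+1,r)
    print(r,a[0],b[0],[round(1000*float(np.linalg.norm(ray(s,a,z)-ray(s,b,z))),1) for z in(.030,.040,.05,.054)])
cv2.imwrite(sys.argv[1],im[:,:,::-1])
E
python3 chk.py pics/p4.png
```

```text
Fz [3.69 2.62 2.68]
210 270 355 [57.0, 54.0, 51.0, 49.8]
220 266 359 [62.9, 59.6, 56.3, 54.9]
225 265 360 [64.5, 61.1, 57.7, 56.4]
230 264 361 [66.2, 62.7, 59.2, 57.8]
```

View pics/p4.png

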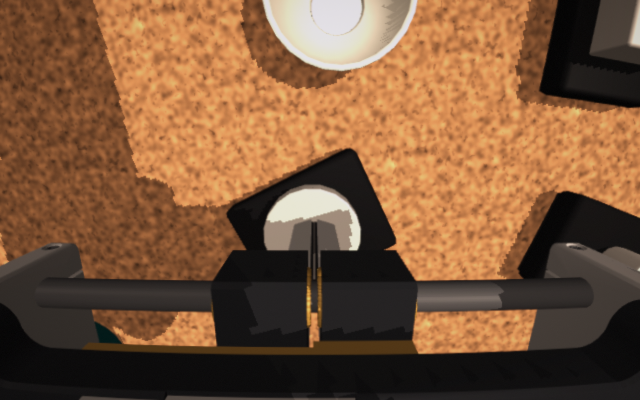

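The cap has gone down with the fingertips: it keeps its apparent width at (264–361), which fits z≈0.04. Lift and verify.

```bash
python3 -m inch '[[[0,0,-0.01],0],[[0,0,-0.03],0],[[0,0,-0.06],0],[[0,0,-0.09],0],[[0,0,-0.12],0]]' >/dev/null; python3 -m inch '[[[0.005,0.02,-0.01],0],[[0.015,0.06,-0.01],0],[[0.025,0.1,-0.01],0],[[0.03,0.13,-0.01],0],[[0.03,0.13,-0.01],0]]' >/dev/null; python3 go.py 0.447 -0.003 0.023
python3 - <<'E'
from cell import robot
from h import *
s=robot.snapshot("wrist")
for z in(.054,.044): print(z);caps(s,z=z,thr=120,amin=100)
E
```

```text
9.7 pos [ 0.5288 -0.1008  0.1397] F [-0.04 -0.16 -0.04] op 0.007 toolz [-0.001  0.001 -1.   ] need [0.1057 0.0711 0.1168]
0.054
px [400. 246.] xy [ 0.6102 -0.0268] rect c/size mm/ang [610.1 -26.5] [24.9 19.8] 43
px [191. 202.] xy [ 0.5013 -0.225 ] rect c/size mm/ang [ 501.1 -227.4] [49.5 20.5] 74
px [387.  85.] xy [ 0.4457 -0.0026] rect c/size mm/ang [446.3  -2.8] [51.3 51.4] 68
px [198.  80.] xy [ 0.3903 -0.1745] rect c/size mm/ang [ 391.2 -175.2] [83.1 82.4] 73
0.044
px [400. 246.] xy [ 0.6152 -0.0249] rect c/size mm/ang [615.1 -24.7] [25.7 20.5] 43
px [191. 202.] xy [ 0.5025 -0.2299] rect c/size mm/ang [ 502.3 -232.4] [51.2 21.2] 74
px [387.  85.] xy [0.4451 0.    ] rect c/size mm/ang [ 4.457e+02 -2.000e-01] [53.1 53.1] 68
px [198.  80.] xy [ 0.3878 -0.1777] rect c/size mm/ang [ 388.7 -178.4] [85.9 85.2] 73
```

```bash
python3 -m inch '[[[0.03,0.02,0],0],[[0.06,0.04,0],0],[[0.09,0.06,0.02],0],[[0.106,0.071,0.05],0],[[0.106,0.071,0.08],0]]' >/dev/null; python3 -m inch '[[[0,0,0.01],0],[[0,0,0.02],0],[[0,0,0.02],0],[[0,0,0.02],0],[[0,0,0.02],0]]' >/dev/null; python3 go.py 0.4465 -0.003 0.010
python3 - <<'E'
from cell import robot
from h import *
s=robot.snapshot("top")
for thr in(95,125):
  for z in(.054,.044): print(thr,z);caps(s,roi=(390,195,425,230),thr=thr,amin=30,z=z)
s=robot.snapshot("side")
cv2.imwrite("pics/p5.png",cv2.resize(s["image"][190:320,250:400],(690,600),interpolation=cv2.INTER_CUBIC)[:,:,::-1])
E
```

```text
10.75 pos [ 0.4488 -0.0064  0.0409] F [ 0.42 -0.51  0.01] op 0.003 toolz [ 0.002 -0.001 -1.   ] need [0.0033 0.0026 0.0309]
95 0.054
px [404. 213.] xy [ 0.5258 -0.2351] rect c/size mm/ang [ 526.  -234.7] [56.4 59.5] 2
95 0.044
px [404. 213.] xy [ 0.5261 -0.237 ] rect c/size mm/ang [ 526.3 -236.6] [56.8 59.9] 2
125 0.054
px [404. 213.] xy [ 0.5257 -0.2356] rect c/size mm/ang [ 526.  -236.1] [56.4 56.4] 2
125 0.044
px [404. 213.] xy [ 0.5261 -0.2375] rect c/size mm/ang [ 526.3 -238.1] [56.8 56.8] 2
```

View pics/p5.png

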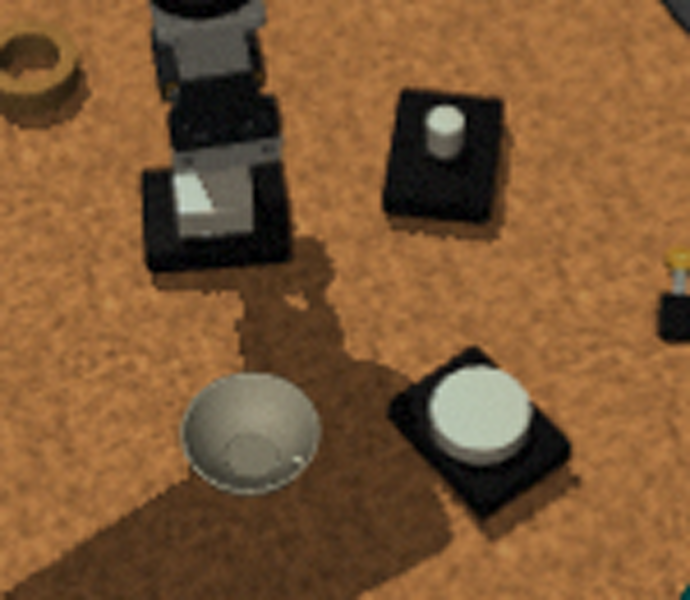

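The side view shows the large round cap clearly lower (thin wall, around (480,415)), its housing unmoved. The fingertips are over the square cap at about (215,200). Press it.

```bash
python3 -m inch '[[[0.003,0.002,0.004],0],[[0.003,0.002,0.008],0],[[0.003,0.002,0.012],0],[[0.003,0.002,0.015],0],[[0.003,0.002,0.018],0]]' >/dev/null; python3 fz.py;  python3 -m inch '[[[0,0,0.003],0],[[0,0,0.006],0],[[0,0,0.009],0],[[0,0,0.012],0],[[0,0,0.013],0]]' >/dev/null; python3 fz.py; python3 -m inch '[[[0,0,0],0],[[0,0,0],0],[[0,0,0],0],[[0,0,0],0],[[0,0,0],0]]' >/dev/null; python3 fz.py
```

```text
11.35 [ 0.445  -0.003   0.0215] [-1.37  1.28  3.82] [ 0.114  0.353 -0.012]
11.85 [ 0.4451 -0.003   0.0087] [-3.25  1.64  5.33] [ 0.172  0.749 -0.047]
12.35 [ 0.4455 -0.0032  0.0087] [-0.77  0.47  1.61] [0.085 0.175 0.014]
```

```bash
python3 -m inch '[[[0,0,-0.01],0],[[0,0,-0.03],0],[[0,0,-0.06],0],[[0,0,-0.09],0],[[0,0,-0.12],0]]' >/dev/null; python3 -m inch '[[[0,0.02,0],0],[[0,0.06,0],0],[[0,0.1,0],0],[[0,0.12,0],0],[[0,0.12,0],0]]' >/dev/null; python3 go.py 0.517 0.2645 0.010
python3 - <<'E'
from cell import robot
from h import *
s=robot.snapshot("wrist"); caps(s,thr=120,amin=100)
s=robot.snapshot("side"); cv2.imwrite("pics/p6.png",cv2.resize(s["image"][150:320,240:400],(560,595),interpolation=cv2.INTER_CUBIC)[:,:,::-1])
s=robot.snapshot("top"); print("top");caps(s,roi=(200,160,430,290),thr=110,amin=15)
E
```

```text
13.35 pos [0.4799 0.1137 0.1295] F [-0.63 -0.01 -0.74] op 0.006 toolz [ 0.002  0.    -1.   ] need [0.0067 0.1551 0.1196]
px [519. 343.] xy [0.72   0.2984] rect c/size mm/ang [720.8 296.3] [26.9 17.1] 82
px [196. 185.] xy [0.4364 0.0052] rect c/size mm/ang [438.9   4.9] [49.6 37.1] 67
px [468. 186.] xy [0.5132 0.2663] rect c/size mm/ang [514.8 265.5] [21.4 86.5] 68
top
px [324. 239.] xy [0.4419 0.0011] rect c/size mm/ang [ 4.431e+02 -1.000e-01] [50.2 33. ] 65
px [404. 213.] xy [ 0.5258 -0.2353] rect c/size mm/ang [ 526.  -234.7] [56.4 59.5] 2
px [236. 210.] xy [0.5192 0.2647] rect c/size mm/ang [519.1 264.9] [19.9 85.6] 68
px [335. 181.] xy [ 0.616  -0.0289] rect c/size mm/ang [616.  -29.2] [21.  20.9] 1
```

View pics/p6.png

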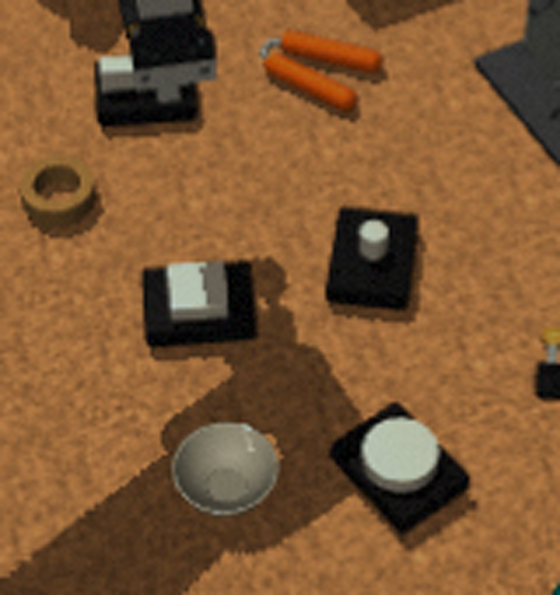

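The square cap is down too (thin wall near (197,293)), and its housing hasn't moved. The bar cap stays at (0.516, 0.265), matching in the three views.

```bash
python3 -m inch '[[[0.001,0.03,0],0],[[0.003,0.07,0],0],[[0.005,0.11,0],0],[[0.008,0.145,0.02],0],[[0.008,0.155,0.05],0]]' >/dev/null; python3 -m inch '[[[0,0,0.01],0],[[0,0,0.025],0],[[0,0,0.035],0],[[0,0,0.035],0],[[0,0,0.035],0]]' >/dev/null; python3 go.py 0.516 0.265 0.010
```

```text
14.5 pos [0.5159 0.2624 0.0444] F [ 0.06 -0.28  0.49] op 0.005 toolz [ 0.001  0.    -1.   ] need [0.0007 0.0025 0.0344]
```

```bash
python3 -m inch '[[[0,0.001,0.005],0],[[0,0.001,0.01],0],[[0,0.001,0.015],0],[[0,0.001,0.018],0],[[0,0.001,0.021],0]]' >/dev/null; python3 fz.py;  python3 -m inch '[[[0,0,0.003],0],[[0,0,0.006],0],[[0,0,0.009],0],[[0,0,0.012],0],[[0,0,0.013],0]]' >/dev/null; python3 fz.py; python3 -m inch '[[[0,0,0],0],[[0,0,0],0],[[0,0,0],0],[[0,0,0],0],[[0,0,0],0]]' >/dev/null; python3 fz.py
```

```text
15.0 [0.5155 0.2639 0.0226] [-1.59 -0.78  3.43] [-0.063  0.374  0.012]
15.5 [0.5155 0.2639 0.0098] [-4.11 -1.5   6.31] [-0.228  0.686 -0.01 ]
16.0 [0.5155 0.2639 0.0097] [-3.15 -0.34  4.23] [-0.218  0.67   0.004]
```

Lift well clear, then check everything.

```bash
python3 -m inch '[[[0,0,-0.01],0],[[0,0,-0.03],0],[[0,0,-0.06],0],[[0,0,-0.09],0],[[0,0,-0.12],0]]' >/dev/null; python3 -m inch '[[[0.02,-0.01,-0.02],0],[[0.05,-0.03,-0.04],0],[[0.08,-0.05,-0.06],0],[[0.1,-0.06,-0.08],0],[[0.1,-0.06,-0.08],0]]' >/dev/null; python3 -m inch '[[[0,0,0],0],[[0,0,0],0],[[0,0,0],0],[[0,0,0],0],[[0,0,0],0]]' >/dev/null; python3 fz.py
python3 - <<'E'
from cell import robot
from h import *
t=robot.snapshot("top");print("top");caps(t,roi=(200,160,430,290),thr=100,amin=15)
s=robot.snapshot("side");w=robot.snapshot("wrist")["image"]
a=cv2.resize(s["image"][140:320,240:400],(533,600),interpolation=cv2.INTER_CUBIC)
b=cv2.resize(w[:,320:],(267,334)); b=np.vstack([b,np.zeros((266,267,3),np.uint8)])
cv2.imwrite("pics/p7.png",np.hstack([a,b])[:,:,::-1])
E
```

```text
17.5 [0.4029 0.2346 0.2091] [ 0.51 -0.25  0.55] [-0.008 -0.044  0.01 ]
top
px [388. 256.] xy [ 0.3963 -0.1881] rect c/size mm/ang [ 394.8 -185.2] [86.2 72.5] 22
px [325. 232.] xy [ 0.4614 -0.0029] rect c/size mm/ang [453.3  -4. ] [51.1 45. ] 68
px [404. 213.] xy [ 0.5259 -0.2352] rect c/size mm/ang [ 526.  -234.7] [56.4 59.5] 2
px [236. 211.] xy [0.5187 0.2627] rect c/size mm/ang [519.  262.6] [20.5 85.7] 68
px [335. 181.] xy [ 0.616  -0.0287] rect c/size mm/ang [616.  -27.7] [21.  23.9] 1
```

View pics/p7.png

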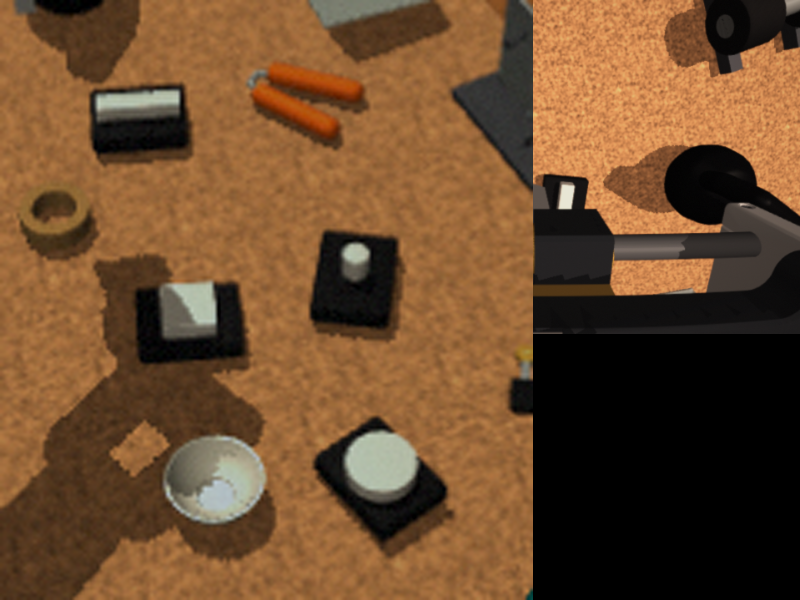

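The large, square and bar caps look low, and the small round one still stands up. I'll compare the cap heights against the first side picture in numbers.

```bash
python3 - <<'E'
from cell import robot
from h import *
import pickle
a=pickle.load(open("side.pkl","rb"));b=robot.snapshot("side")
for n,(x0,y0,x1,y1) in dict(big=(330,262,382,305),sq=(283,218,310,252),bar=(266,160,297,188),small=(334,208,360,240)).items():
    out=[]
    for s in(a,b):
        im=s["image"][y0:y1,x0:x1].astype(int); m=((im.min(2)>60)&(im.max(2)-im.min(2)<32)).astype(np.uint8)
        k,l,st,_=cv2.connectedComponentsWithStats(m); out.append(st[1+np.argmax(st[1:,4])]+[x0,y0,0,0,0])
    print(n,*[o.tolist() for o in out])
# expected shift of the cap top in the image for 10 mm
T=np.linalg.inv(b["pose"])
for p in((.447,-.003),(.516,.265)):
    print([ (b["K"]@(T[:3,:3]@[*p,z]+T[:3,3]))[1]/(T[:3,:3]@[*p,z]+T[:3,3])[2] for z in(.054,.044)])
E
```

```text
big [343, 267, 23, 23, 393] [343, 269, 23, 21, 368]
sq [287, 223, 18, 18, 291] [288, 225, 17, 16, 255]
bar [268, 165, 26, 11, 231] [268, 167, 26, 9, 191]
small [342, 213, 9, 11, 71] [342, 213, 9, 11, 72]
[np.float64(228.48742409317433), np.float64(230.4612273266245)]
[np.float64(166.92207246981386), np.float64(168.9630092614033)]
```

All three caps dropped 2 px, which is about 10 mm. The small one is unchanged, the housings are in place, and the arm is clear.

```bash
python3 -c "
from cell import robot
print(robot.job_done())"
```

```text
the job is handed in; nothing more can be done
None
```

I pressed the large round, square and long narrow caps in that order; each stays in by about 10 mm, the small round cap is still up, the switches and the things near them look undisturbed, and the job was handed in at about 18 s with the arm clear.

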